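# Tip a cabinet door over onto the drilling jig and push it home

### The job

The small cabinet door lies hinge-holes-up on the bench in front of the drilling jig; its handle holes must be drilled from the other side. Without gripping, forcing or lifting it, use the fingertips to push the door up against the jig's front edge, tip it up on its hinge edge there and push it over so that it lies turned over on the jig, then push it in between the cheeks and under the bushing bar until it is fully home against the back stop. Do not disturb the things lying round the jig.

Things in the scene. Friction and masses are not known exactly. Their poses are not given: they have to be found in the camera images.
- door: light-wood door 120 (x) x 150 (y) x 12 mm (z), 0.14 kg, square edges; origin at its centre. z points out of the hinge side (two round 26 mm holes): up at the start, down when turned over. x points to the hinge edge. Starts flat a few cm before the jig, within 9 degrees of square. A fingertip pressed on an edge and moved up raises that edge by friction; planed wood slides easily on the jig (friction 0.35)
- hinge_edge (a point): middle of the door's hinge edge (150 mm long, 12 mm thick), half-way through the thickness; the edge nearest the two round holes and nearest the jig at the start
- free_edge (a point): middle of the door's opposite long edge, 120 mm from the hinge edge, half-way through the thickness; it faces the robot at the start and goes first into the jig after the door is turned over
- jig: drilling jig screwed to the bench: plywood board 200 (x) x 220 (y) mm, 18 mm high, front edge upright and square. Origin on the bench at the middle of the front edge; x runs into the jig, y left along the edge, z up. The board is bare over x = 0 to 90 mm. A door that is home covers x = 50 to 170 mm, its centre at x = 110, y = 0, z = 24 mm
- jig_stop (a point): foot of the back stop (15 mm tall) at the middle of its face, on the board at jig x = 170, z = 18 mm. The two side cheeks (16 mm tall) have inner faces 78 mm either side of it, from jig x = 125 mm on; their flared lead-ins open to 92 mm either side at jig x = 90 mm
- jig_bar (a point): middle of the lower front edge of the aluminium bushing bar, at jig x = 125 mm, 16 mm above the board. The bar spans the cheeks over jig x = 125 to 170 mm; its top is 44 mm above the bench, the two drill bushings on it 49 mm
- bit_box: bystander: closed red drill-bit tin, 73 x 120 x 28 mm, left of the jig; origin under its centre
- screw_jar: bystander: jar of screws with a blue lid, 57 mm wide, 84 mm high, left of the jig, beyond the tin; origin under its centre
- pencil: bystander: pencil, 136 mm long along its y, 7 mm thick, left of the door; origin under its centre
- driver: bystander: screwdriver with a yellow handle, 192 mm long along its x, 29 mm thick, right of the door; origin under its centre

How it is judged (in metres and radians):
On the way, in this order (a step that is already met when the one before it is completed fails the run):
1. the door stands on its hinge edge at the jig's front edge (angle between door's own z axis and vertical between 1.25 and 1.85 rad and height (world z) of hinge_edge below 0.03 m and x of hinge_edge in the frame of jig between -0.035 and 0.01 m), for 0.05 s.
2. the door lies turned over on the jig (angle between door's own z axis and vertical above 3 rad and x of door in the frame of jig above 0 m and z of door in the frame of jig below 0.04 m), for 0.1 s.
At the end, for the whole second after the job is handed in: The door lies flat on the jig with its hinge holes down, between the cheeks and under the bar, its leading edge within 3 mm of the back stop, square to it within 2 degrees and at rest (angle between door's own z axis and vertical above 3.04 rad and x of door in the frame of jig above 0.107 m and y of door in the frame of jig between -0.006 and 0.006 m and z of door in the frame of jig below 0.0275 m and angle between the x axis of door and the x axis of jig, either way round below 0.04 rad and linear speed of door below 0.01 m/s); the robot touches nothing.
It fails at once if the door is gripped hard or forced (over 40 N from the fingers) (contact force between the fingers and door above 40 N).
It fails at once if the door is lifted clear instead of being tipped over (both its long edges over 40 mm above the bench) (height (world z) of each of hinge_edge, free_edge above 0.04 m).
It fails at once if the bit tin, screw jar, pencil or screwdriver is pushed out of its place (over 20 mm) (distance of any of bit_box, screw_jar, pencil, driver from where it was at the start of the episode above 0.02 m).
It also fails if it takes over 64 s, if anything falls off the work surface, if the arm or the gripper's body presses on something with over 40 N, if the wrist force passes 120 N, or if a joint passes its speed limit or range.

### The arm

A 6-joint arm with a two-finger parallel gripper is mounted at the origin on a cart in front of the work surface, level with it; the furniture and walls round the work are solid. World frame = base frame: x ahead of the robot, y to its left, z up, the work surface at z = 0. Lengths are in mm, angles in rad, forces in N, time in s.
With the tool pointing down it reaches from about 300 to 950 mm from the base axis. Payload 3.1 kg.
Tool frame: the origin (TCP) lies midway between the tips of the shut fingers; the grasp point (between the pads) lies 19 mm behind it; z points along the fingers, y is the line along which they close (so a half turn about z gives the same grasp; the last joint's range is limited). The gripper opens to 85 mm and grips with 20 to 120 N. Pads are 22 mm wide; open, the fingers measure 114 mm over their backs; the gripper's body (76 mm by 85 mm) begins 54 mm behind the grasp point. The pads swing forward as they close: fully open they stand 13 mm farther back than shut.
Start: joints at [1.089, 0.308, 1.634, -0, 1.2, -0.07], TCP at [250.188, 572.746, 231.272] pointing down, gripper open.
Joint ranges: [-3.06, 3.06], [-0.79, 1.96], [0.05, 2.63], [-1.19, 4.34], [0.05, 2.64], [-2.94, 2.94]. Speed limits (rad/s): [2.79, 2.79, 3.14, 3.14, 3.14, 3.14].

### API

Orientations are given as a rotation vector (axis times angle).
In Python, from rig import * gives the robot as it stands.
- The arm moves only by the tool jog_arm, never from a script. Its argument "deltas" is a list of rows, each an object of numbers: "ax", "ay", "az": the turn, a rotation vector about the tool's x, y, z in degrees; "tx", "ty", "tz": the shift along the tool's x, y, z in mm; "jaw": the finger opening in mm, from 0 to 85.4. A call has exactly 5 rows; each row is the pose to reach, as a shift and turn from the pose commanded when the call began, along the tool's axes at that moment; what a row does not reach only later rows make up. A row lasts 1/8 s, in which the tool goes at most 62.5 mm and 10.7 degrees, less where a joint would pass 70% of its speed; a pose out of reach is approached as far as the arm can. A call with a gripper value outside its range is refused whole. The fingers move at their own pace and stop on an object; "grip_force" is the grip in N (left out, the last holds). Time passes only in rows, so rows that repeat a pose let the fingers close, or fill a call up. It gives the time, the measured TCP pose, the force, the opening and the grip force at its end, in the units of the state.
- sense(): the state, without advancing time (a new reading comes with each control period).
- grab_frame(name): name is "scene" or "top"; returns a dict with "image" (384x512x3 uint8, red, green, blue), "K" (3x3 intrinsics, pixels), "camera_from_world" (4x4, takes a point from world to camera coordinates). Camera axes: x right, y up, looking along -z (the intrinsics and any distortion apply to the point x, -y, -z); pixel columns grow to the right and rows downward; lengths in mm; the calibration is good to about 2 mm. A picture is of the moment at which its call begins. There is no depth.
- finish_job(): hands the job in; it is judged then, once.
Trained networks look in a picture, given as the dict that the camera call returned (one of the last four; its "shot" number tells which), for a name from the list of things; names that differ only in an ending like _2 or _b are one class to them, and where a whole thing is asked for, a point or a joint stands for the part that bears it (a point fixed in the world has none). Each returns a list of dicts, best first, with "confidence" (0 to 1); they miss things now and then, are a little off and sometimes report something else, mostly with a low value. They report only what shows in the picture. A call takes as long as a camera call.
- search_frame(picture, label): "extent" ([centre column, centre row, width, height] in pixels, round what is visible of it).
- regions_of(picture, label): "region" (384x512 bool, what is visible of it) and "extent" ([centre column, centre row, width, height] in pixels, round what is visible of it).
The state is a dict: "t": time; "joint_pos": joint angles; "dq": joint speeds; "effort": joint torques, N m; "ee_pos": TCP position; "tool_rot": TCP orientation; "force": force on the tool from outside, world axes, zero at the start; "wrist_torque": the same for the moment, N m; "finger_gap": opening from 0.0 (shut) to 1.0 (fully open); "gripper_force": force on a finger pad.
Only numpy, scipy, OpenCV 4.12 (cv2) and the standard library are available. Lean on these libraries where they do the work, as an engineer would, in place of code of your own. Each camera call takes 0.05 s, during which the arm holds its last target. There are 200 camera calls.

## Working session

There is one attempt and no reset: what is moved stays moved. The work goes in short steps, Python scripts to look and compute and a tool call to move; the robot and the scene stay as the last step left them, time stands still between calls to the robot, and variables do not carry over. Pictures are saved under pics/ and viewed, at most 12 in all, crops included, and the job is handed in when it is done.

Besides the shell and the picture viewer there is one more tool, called after "Emit:" in YAML: its name, and indented under it one key for each argument. jog_arm: Moves the arm, as the interface text tells. Its arguments: {"type":"object","properties":{"deltas":{"type":"array"},"grip_force":{"type":"number"}},"required":["deltas"]}

```bash
mkdir -p pics; ls; python3 - <<'E'
from rig import *
import cv2
s=sense(); print(s)
for n in("scene","top"):
    f=grab_frame(n); cv2.imwrite(f"pics/{n}0.png",f["image"][:,:,::-1]); print(n,f["K"].tolist(),f["camera_from_world"].round(3).tolist(),f.keys())
    for l in("door","jig","hinge_edge","bit_box","screw_jar","pencil","driver"):
        r=search_frame(f,l); print(l,[(d["confidence"],d["extent"]) for d in r[:2]])
E
```

```text
pics
{'t': 0.0, 'joint_pos': array([ 1.08927281e+00,  3.08996280e-01,  1.63519869e+00,  9.54950140e-06,
        1.19972520e+00, -6.97063694e-02]), 'dq': array([ 0.00041355, -0.00053536,  0.00020207,  0.00043056,  0.0002113 ,
       -0.00011038]), 'effort': array([ 2.44038702e-04, -4.15254664e+01, -2.76660991e+01, -1.88986801e-04,
        1.01325929e-02, -1.57169957e-06]), 'ee_pos': array([249.81061862, 571.99397849, 230.04674965]), 'tool_rot': array([-0.64219312, -3.07459703,  0.00351354]), 'force': array([-0.8236797 ,  0.43453454, -0.47548745]), 'wrist_torque': array([0.03882292, 0.02056838, 0.0296986 ]), 'gripper_force': 0.0, 'finger_gap': 1.0016404576037692}
scene [[437.2105761435386, 0.0, 257.97225616258504], [0.0, 437.2105761435386, 191.8387456892668], [0.0, 0.0, 1.0]] [[-0.902, -0.432, 0.006, 322.477], [0.331, -0.684, 0.65, -433.299], [-0.277, 0.588, 0.76, -617.962], [0.0, 0.0, 0.0, 1.0]] dict_keys(['image', 'K', 'camera_from_world', 'shot'])
door [(0.58, [282.0, 243.6, 94.8, 72.2])]
jig []
hinge_edge [(0.77, [280.6, 241.8, 93.1, 72.9])]
bit_box [(0.87, [179.3, 229.1, 64.4, 43.3])]
screw_jar [(0.79, [170.2, 178.9, 33.7, 39.7])]
pencil [(0.56, [221.4, 266.8, 11.1, 60.7]), (0.22, [244.9, 179.6, 125.8, 97.7])]
driver [(0.85, [355.6, 191.3, 55.8, 56.7])]
top [[466.2103463765171, 0.0, 253.7010727012714], [0.0, 466.2103463765171, 195.3296648721793], [0.0, 0.0, 1.0]] [[-0.014, -1.0, -0.003, -317.255], [0.994, -0.014, 0.108, -543.348], [-0.108, -0.002, 0.994, -876.381], [0.0, 0.0, 0.0, 1.0]] dict_keys(['image', 'K', 'camera_from_world', 'shot'])
door [(0.95, [227.7, 249.8, 95.7, 92.7])]
jig [(0.88, [284.6, 175.3, 148.2, 143.7]), (0.35, [191.8, 148.5, 75.3, 64.6])]
hinge_edge [(0.75, [226.6, 248.5, 97.1, 91.8])]
bit_box [(0.82, [191.6, 150.7, 75.1, 65.3])]
screw_jar [(0.63, [234.7, 108.3, 30.4, 35.7])]
pencil [(0.49, [174.8, 208.4, 52.0, 36.9])]
driver [(0.85, [324.4, 298.1, 54.4, 83.8])]
```

```bash
python3 - <<'E'
import cv2
i=cv2.imread("pics/top0.png"); c=i[70:360,120:400]; cv2.imwrite("pics/c1.png",cv2.resize(c,None,fx=2,fy=2,interpolation=cv2.INTER_CUBIC))
E
```

```text
(no output)
```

View pics/c1.png

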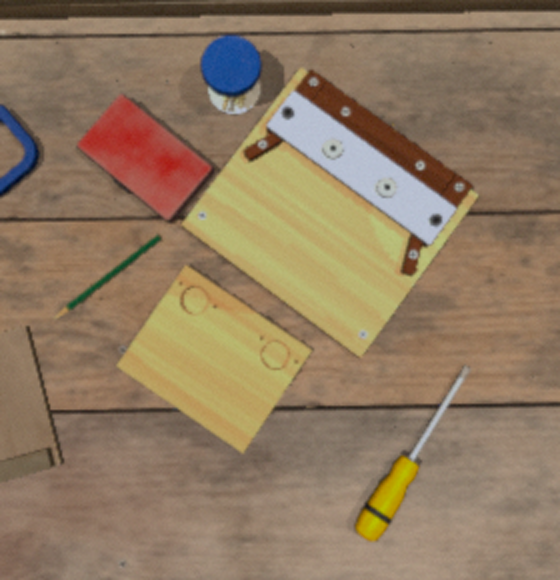

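View pics/scene0.png

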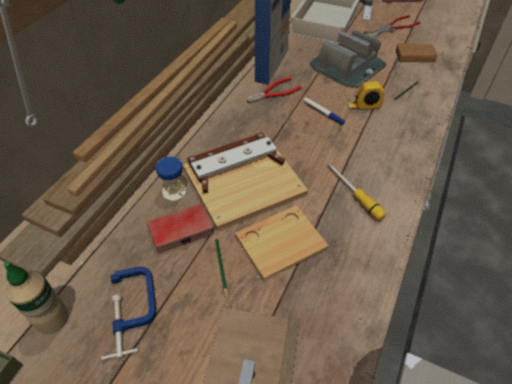

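The top crop shows the door (full-image corners about (212,203), (275,245), (242,296), (179,253)) just before the jig. The jig board's corners are about (211,183), (301,248), (358,168) and (272,104). The tin and pencil are to the left, the screwdriver is to the right, and the scene view agrees.

```bash
cat > h.py <<'E'
from rig import *
import numpy as np, cv2
from scipy.spatial.transform import Rotation as R
from scipy.optimize import least_squares
def ray(f,px,z):
    T=f["camera_from_world"];K=f["K"];c=-T[:3,:3].T@T[:3,3]
    d=np.linalg.inv(K)@[px[0],px[1],1];d=T[:3,:3].T@(d*[1,-1,-1])
    return c+d*(z-c[2])/d[2]
def proj(f,P):
    T=f["camera_from_world"];q=np.atleast_2d(P)@T[:3,:3].T+T[:3,3];q=q*[1,-1,-1]@f["K"].T
    return q[:,:2]/q[:,2:]
def rigid2(M,W):  # model->world 2D
    m=M.mean(0);w=W.mean(0);a=M-m;b=W-w
    th=np.arctan2((a[:,0]*b[:,1]-a[:,1]*b[:,0]).sum(),(a*b).sum())
    r=np.array([[np.cos(th),-np.sin(th)],[np.sin(th),np.cos(th)]])
    t=w-r@m; return th,t,np.linalg.norm(M@r.T+t-W,axis=1)
def Rm(th): return np.array([[np.cos(th),-np.sin(th)],[np.sin(th),np.cos(th)]])
E
python3 - <<'E'
from h import *
f=grab_frame("top")
g=cv2.cvtColor(np.ascontiguousarray(f["image"]),cv2.COLOR_RGB2GRAY)
def corners(l): return np.array(l,float)/2+[120,70]-.25
J=corners([(182,226),(362,356),(476,196),(304,69)]); D=corners([(185,266),(311,350),(245,452),(119,367)])
W=np.array([ray(f,p,18)[:2] for p in J]); th,t,e=rigid2(np.array([(0,110),(0,-110),(200,-110),(200,110)],float),W); print("jig",np.degrees(th),t,e)
W2=np.array([ray(f,p,12)[:2] for p in D]); th2,t2,e2=rigid2(np.array([(60,75),(60,-75),(-60,-75),(-60,75)],float),W2); print("door",np.degrees(th2),t2,e2)
print("door in jig",Rm(th).T@(t2-t))
cnr=t2+np.array([(60,75),(60,-75),(-60,-75),(-60,75)])@Rm(th2).T
print("door corners in jig",((cnr-t)@Rm(th)).round(1).tolist())
for l in("bit_box","screw_jar","pencil","driver"):
    r=regions_of(f,l)
    if r:
        m=r[0]["region"]; b=cv2.boxPoints(cv2.minAreaRect(np.argwhere(m)[:,::-1].astype(np.float32)))
        print(l,[((ray(f,p,10)[:2]-t)@Rm(th)).round().tolist() for p in b])
s=sense();print(R.from_rotvec(s["tool_rot"]).as_matrix().round(3).tolist())
E
```

```text
jig -37.40585338964427 [ 500.13738389 -326.6279665 ] [1.3292147  3.23629783 4.41770902 3.55762129]
door -34.1088348915819 [ 436.24000415 -271.4411206 ] [0.90173704 1.90784936 1.30893902 2.10005365]
door in jig [-84.28068313   5.0229024 ]
door corners in jig [[-28.7, 83.3], [-20.1, -66.4], [-139.9, -73.3], [-148.5, 76.4]]
bit_box [[-3.0, 247.0], [72.0, 246.0], [66.0, 117.0], [-8.0, 119.0]]
screw_jar [[168.0, 214.0], [203.0, 166.0], [138.0, 118.0], [104.0, 165.0]]
pencil [[-142.0, 157.0], [-22.0, 127.0], [-24.0, 119.0], [-143.0, 149.0]]
[[-0.916, 0.4, 0.0], [0.4, 0.916, 0.0], [-0.0, 0.0, -1.0]]
```

Emit:
jog_arm:
  deltas:
    - {"tx": -31, "ty": -50, "az": 4}
    - {"tx": -63, "ty": -101, "az": 9}
    - {"tx": -95, "ty": -152, "az": 13.8}
    - {"tx": -127, "ty": -203, "az": 13.8}
    - {"tx": -159, "ty": -254, "az": 13.8}

```text
invalid input
```

```bash
cat >> h.py <<'E'
JT=np.array([500.1,-326.6]); JH=np.radians(-37.4)
def st():
    s=sense(); p=s["ee_pos"]; M=R.from_rotvec(s["tool_rot"]).as_matrix(); q=Rm(JH).T@(p[:2]-JT)
    print("t",round(s["t"],2),"tcp jig",q.round(1),"z",p[2].round(1),"x head",np.degrees(np.arctan2(M[1,0],M[0,0])).round(2),"down",M[2,2].round(4),"F jig",(Rm(JH).T@s["force"][:2]).round(1),s["force"][2].round(1),"gap",s["finger_gap"].round(3),"q",s["joint_pos"].round(2))
E
python3 -c "
from h import *
st()"
```

```text
Traceback (most recent call last):
  File "h.py", line 21, in st
    print("t",round(s["t"],2),"tcp jig",q.round(1),"z",p[2].round(1),"x head",np.degrees(np.arctan2(M[1,0],M[0,0])).round(2),"down",M[2,2].round(4),"F jig",(Rm(JH).T@s["force"][:2]).round(1),s["force"][2].round(1),"gap",s["finger_gap"].round(3),"q",s["joint_pos"].round(2))
                                                                                                                                                                                                                            ^^^^^^^^^^^^^^^^^^^^^
AttributeError: 'float' object has no attribute 'round'
```

Emit:
jog_arm:
  deltas:
    - {"ax": 0, "ay": 0, "az": 4, "tx": -31, "ty": -50, "tz": 0, "jaw": 85}
    - {"ax": 0, "ay": 0, "az": 9, "tx": -63, "ty": -101, "tz": 0, "jaw": 85}
    - {"ax": 0, "ay": 0, "az": 13.8, "tx": -95, "ty": -152, "tz": 0, "jaw": 85}
    - {"ax": 0, "ay": 0, "az": 13.8, "tx": -127, "ty": -203, "tz": 0, "jaw": 85}
    - {"ax": 0, "ay": 0, "az": 13.8, "tx": -159, "ty": -254, "tz": 0, "jaw": 85}

```text
t: 1.68
ee_pos: [294.4, 274.7, 231.5]
tool_rot: [1.005, 2.975, 0.001]
force: [0.8, -0.1, 1.0]
finger_gap: 0.996
gripper_force: 0.0
```

```bash
sed -i 's/s\["finger_gap"\].round(3)/s["finger_gap"]/' h.py
python3 -c "
from h import *
st()"
```

```text
t 1.68 tcp jig [-528.6  352.7] z 231.5 x head 142.66 down -1.0 F jig [0.7 0.4] 1.0 gap 0.9962961485594566 q [ 0.64 -0.14  2.12 -0.    1.16 -0.28]
```

Emit:
jog_arm:
  deltas:
    - {"ax": 0, "ay": 0, "az": 0, "tx": -40, "ty": -40, "tz": 0, "jaw": 85}
    - {"ax": 0, "ay": 0, "az": 0, "tx": -80, "ty": -79, "tz": 0, "jaw": 85}
    - {"ax": 0, "ay": 0, "az": 0, "tx": -120, "ty": -119, "tz": 0, "jaw": 85}
    - {"ax": 0, "ay": 0, "az": 0, "tx": -160, "ty": -158, "tz": 0, "jaw": 85}
    - {"ax": 0, "ay": 0, "az": 0, "tx": -200, "ty": -198, "tz": 0, "jaw": 85}

```text
t: 2.3
ee_pos: [333.2, -4.2, 231.9]
tool_rot: [1.006, 2.974, 0.001]
force: [0.4, 0.3, 0.6]
finger_gap: 0.997
gripper_force: 0.0
```

Emit:
jog_arm:
  deltas:
    - {"ax": 0, "ay": 0, "az": 0, "tx": -38, "ty": -38, "tz": 10, "jaw": 85}
    - {"ax": 0, "ay": 0, "az": 0, "tx": -76, "ty": -76, "tz": 30, "jaw": 85}
    - {"ax": 0, "ay": 0, "az": 0, "tx": -114, "ty": -114, "tz": 60, "jaw": 85}
    - {"ax": 0, "ay": 0, "az": 0, "tx": -146, "ty": -153, "tz": 100, "jaw": 85}
    - {"ax": 0, "ay": 0, "az": 0, "tx": -146, "ty": -153, "tz": 160, "jaw": 85}

```text
t: 2.92
ee_pos: [359.5, -218.4, 72.5]
tool_rot: [1.011, 2.964, -0.006]
force: [0.0, -0.2, 0.7]
finger_gap: 0.99
gripper_force: 0.0
```

```bash

python3 -c "
from h import *
st()"
```

```text
t 2.92 tcp jig [-177.5    0.6] z 72.5 x head 142.35 down -0.9999 F jig [ 0.1 -0.2] 0.7 gap 0.9897348151016451 q [-0.65  0.15  2.21 -0.    0.77 -1.56]
```

Emit:
jog_arm:
  deltas:
    - {"ax": 0, "ay": 0, "az": 0, "tx": 0, "ty": 0, "tz": 30, "jaw": 85}
    - {"ax": 0, "ay": 0, "az": 0, "tx": 0, "ty": 0, "tz": 60, "jaw": 85}
    - {"ax": 0, "ay": 0, "az": 0, "tx": 0, "ty": 0, "tz": 73, "jaw": 85}
    - {"ax": 0, "ay": 0, "az": 0, "tx": 0, "ty": 0, "tz": 77, "jaw": 85}
    - {"ax": 0, "ay": 0, "az": 0, "tx": 0, "ty": 0, "tz": 79, "jaw": 85}

```text
t: 3.55
ee_pos: [356.9, -213.2, -7.0]
tool_rot: [1.006, 2.974, -0.001]
force: [-0.3, -0.6, 0.8]
finger_gap: 0.997
gripper_force: 0.0
```

```bash

python3 -c "
from h import *
st()
for n in ('top','scene'):
  f=grab_frame(n);i=f['image'][:,:,::-1]; p=proj(f,[[430,-270,10]])[0].astype(int)
  c=i[max(0,p[1]-90):p[1]+90,p[0]-100:p[0]+100]; print(n,p)
  globals()[n]=cv2.resize(c,(400,360))
cv2.imwrite('pics/p2.png',np.hstack([top,scene]))"
```

```text
t 3.55 tcp jig [-182.7    3.1] z -7.0 x head 142.62 down -1.0 F jig [ 0.1 -0.7] 0.8 gap 0.9970032424908912 q [-0.64  0.33  2.23 -0.    0.58 -1.56]
top [226 252]
scene [283 240]
```

View pics/p2.png

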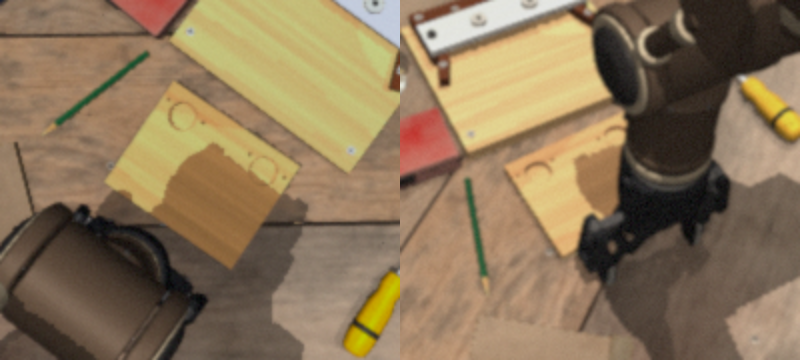

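Emit:
jog_arm:
  deltas:
    - {"ax": 0, "ay": 0, "az": 0, "tx": -10, "ty": 0, "tz": 3, "jaw": 85}
    - {"ax": 0, "ay": 0, "az": 0, "tx": -20, "ty": 0, "tz": 4, "jaw": 85}
    - {"ax": 0, "ay": 0, "az": 0, "tx": -27, "ty": 0, "tz": 4, "jaw": 85}
    - {"ax": 0, "ay": 0, "az": 0, "tx": -34, "ty": 0, "tz": 4, "jaw": 85}
    - {"ax": 0, "ay": 0, "az": 0, "tx": -41, "ty": 0, "tz": 4, "jaw": 85}

```text
t: 4.28
ee_pos: [388.6, -237.6, -11.8]
tool_rot: [-1.007, -2.975, -0.0]
force: [-1.7, 0.5, 0.1]
finger_gap: 0.993
gripper_force: 0.4
```

Emit:
jog_arm:
  deltas:
    - {"ax": 0, "ay": 0, "az": 0, "tx": -2, "ty": 0, "tz": 0, "jaw": 85}
    - {"ax": 0, "ay": 0, "az": 0, "tx": -3, "ty": 0, "tz": 0, "jaw": 85}
    - {"ax": 0, "ay": 0, "az": 0, "tx": -4, "ty": 0, "tz": 0, "jaw": 85}
    - {"ax": 0, "ay": 0, "az": 0, "tx": -5, "ty": 0, "tz": 0, "jaw": 85}
    - {"ax": 0, "ay": 0, "az": 0, "tx": -6, "ty": 0, "tz": 0, "jaw": 85}

```text
t: 4.9
ee_pos: [393.2, -241.2, -11.8]
tool_rot: [-1.007, -2.976, -0.0]
force: [0.2, 0.1, 0.9]
finger_gap: 0.995
gripper_force: 0.2
```

```bash

python3 -c "
from h import *
st()
f=grab_frame('top');i=f['image'][:,:,::-1];p=proj(f,[[460,-290,10]])[0].astype(int);print(p)
cv2.imwrite('pics/p3.png',cv2.resize(i[p[1]-70:p[1]+70,p[0]-90:p[0]+90],None,fx=4,fy=4))"
```

```text
t 4.9 tcp jig [-136.8    3. ] z -11.8 x head 142.61 down -1.0 F jig [0.1 0.2] 0.9 gap 0.9947445344293778 q [-0.64  0.4   2.13 -0.    0.61 -1.56]
[236 236]
```

View pics/p3.png

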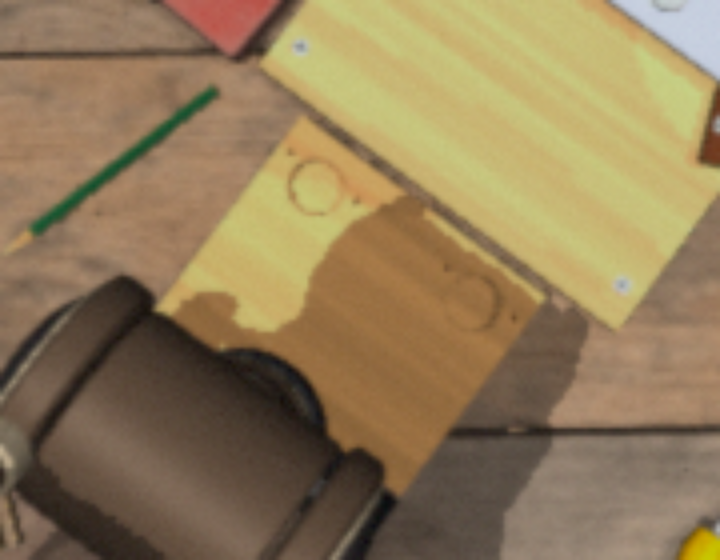

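The door is square to the jig: its hinge corners are at crop (303,118) and (545,298), about 2 mm left of centre, with a gap of about 8 mm to the jig edge. I'll push on until it makes contact.

Emit:
jog_arm:
  deltas:
    - {"ax": 0, "ay": 0, "az": 0, "tx": -1.5, "ty": 0, "tz": 0, "jaw": 85}
    - {"ax": 0, "ay": 0, "az": 0, "tx": -3, "ty": 0, "tz": 0, "jaw": 85}
    - {"ax": 0, "ay": 0, "az": 0, "tx": -4.5, "ty": 0, "tz": 0, "jaw": 85}
    - {"ax": 0, "ay": 0, "az": 0, "tx": -6, "ty": 0, "tz": 0, "jaw": 85}
    - {"ax": 0, "ay": 0, "az": 0, "tx": -7, "ty": 0, "tz": 0, "jaw": 85}

```text
t: 5.58
ee_pos: [398.0, -244.8, -11.9]
tool_rot: [-1.007, -2.973, -0.001]
force: [-3.0, 2.7, 2.1]
finger_gap: 0.996
gripper_force: 1.7
```

Emit:
jog_arm:
  deltas:
    - {"ax": 0, "ay": 0, "az": 0, "tx": -0.5, "ty": 0, "tz": 0, "jaw": 85}
    - {"ax": 0, "ay": 0, "az": 0, "tx": -1, "ty": 0, "tz": 0, "jaw": 85}
    - {"ax": 0, "ay": 0, "az": 0, "tx": -1.5, "ty": 0, "tz": 0, "jaw": 85}
    - {"ax": 0, "ay": 0, "az": 0, "tx": -2, "ty": 0, "tz": 0, "jaw": 85}
    - {"ax": 0, "ay": 0, "az": 0, "tx": -2, "ty": 0, "tz": 0, "jaw": 85}

```text
t: 6.2
ee_pos: [398.1, -244.8, -12.4]
tool_rot: [-1.006, -2.97, -0.003]
force: [-6.1, 2.9, 3.4]
finger_gap: 0.997
gripper_force: 3.4
```

Emit:
jog_arm:
  deltas:
    - {"ax": 0, "ay": 0, "az": 0, "tx": -1, "ty": 0, "tz": -2, "jaw": 85}
    - {"ax": 0, "ay": 0, "az": 0, "tx": -1, "ty": 0, "tz": -5, "jaw": 85}
    - {"ax": 0, "ay": 0, "az": 0, "tx": -0.5, "ty": 0, "tz": -9, "jaw": 85}
    - {"ax": 0, "ay": 0, "az": 0, "tx": -0.5, "ty": 0, "tz": -14, "jaw": 85}
    - {"ax": 0, "ay": 0, "az": 0, "tx": -1, "ty": 0, "tz": -20, "jaw": 85}

```text
t: 6.82
ee_pos: [398.5, -245.1, 7.1]
tool_rot: [-1.005, -2.969, -0.004]
force: [-4.3, 3.2, 0.3]
finger_gap: 0.994
gripper_force: 2.8
```

```bash

python3 -c "
from h import *
st()
f=grab_frame('scene');i=f['image'][:,:,::-1];p=proj(f,[[440,-280,10]])[0].astype(int);print(p)
cv2.imwrite('pics/p4.png',cv2.resize(i[p[1]-60:p[1]+70,p[0]-90:p[0]+90],None,fx=4,fy=4))"
```

```text
t 6.83 tcp jig [-130.2    3. ] z 7.1 x head 142.59 down -1.0 F jig [-5.3 -0.1] 0.3 gap 0.9944848670729347 q [-0.64  0.37  2.11  0.    0.66 -1.56]
[280 235]
```

View pics/p4.png

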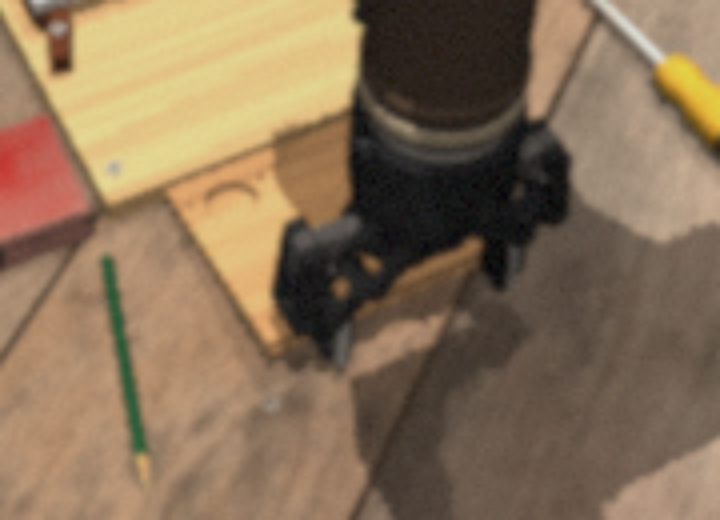

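```bash

python3 -c "
from h import *
f=grab_frame('scene')
for x,z in((-120,0),(-120,12),(-121,20),(-119,32)):
  w=JT+Rm(JH)@[x,77.4]; print(x,z,(proj(f,[[*w,z]])[0]-[190,175])*4)"
```

```text
-120 0 [267.58893639 378.38414829]
-120 12 [267.68194615 365.61995064]
-121 20 [268.68807927 358.56738267]
-119 32 [266.88940005 342.1076993 ]
```

The door's lower free corner sits at crop (268,357). The flat prediction is 378 and the raised one 358, so the edge is up about 20 mm and holding. I'll carry on along the arc.

Emit:
jog_arm:
  deltas:
    - {"ax": 0, "ay": 0, "az": 0, "tx": -1, "ty": 0, "tz": -9, "jaw": 85}
    - {"ax": 0, "ay": 0, "az": 0, "tx": -3, "ty": 0, "tz": -18, "jaw": 85}
    - {"ax": 0, "ay": 0, "az": 0, "tx": -5.5, "ty": 0, "tz": -27.5, "jaw": 85}
    - {"ax": 0, "ay": 0, "az": 0, "tx": -9.5, "ty": 0, "tz": -37, "jaw": 85}
    - {"ax": 0, "ay": 0, "az": 0, "tx": -14.5, "ty": 0, "tz": -47, "jaw": 85}

```text
t: 7.55
ee_pos: [411.8, -255.3, 55.5]
tool_rot: [-1.006, -2.973, -0.001]
force: [-3.4, 1.9, 2.3]
finger_gap: 0.995
gripper_force: 2.2
```

```bash

python3 -c "
from h import *
st()
f=grab_frame('scene');i=f['image'][:,:,::-1];p=proj(f,[[440,-280,10]])[0].astype(int)
cv2.imwrite('pics/p5.png',cv2.resize(i[p[1]-60:p[1]+70,p[0]-90:p[0]+90],None,fx=4,fy=4))
for a in(.4,.5,.6,.7):
  w=JT+Rm(JH)@[-12*np.sin(a)-120*np.cos(a),77.4]; print(a,(proj(f,[[*w,120*np.sin(a)]])[0]-[190,175])*4)"
```

```text
t 7.55 tcp jig [-113.5    3. ] z 55.5 x head 142.61 down -1.0 F jig [-3.9 -0.5] 2.3 gap 0.9953466910377243 q [-0.64  0.3   2.07 -0.    0.78 -1.56]
0.4 [263.34271842 319.2907239 ]
0.5 [259.38948685 300.05608248]
0.6 [254.30938278 279.44787677]
0.7 [248.15454222 257.73360215]
```

View pics/p5.png

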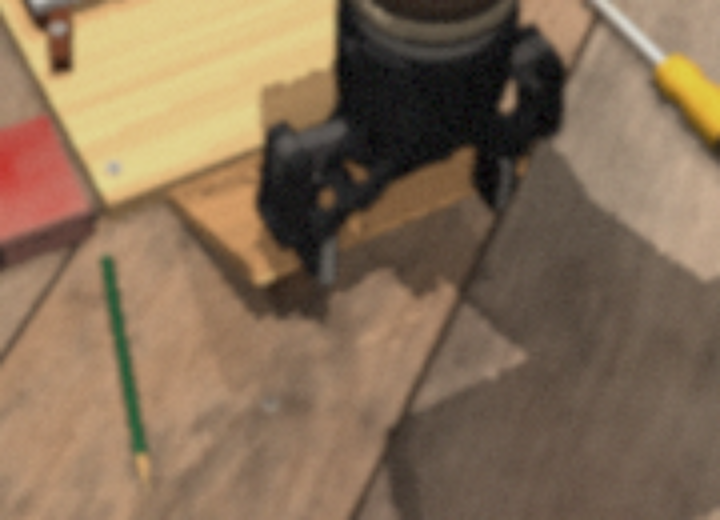

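The lower free corner is now at crop (256,285), which gives a tilt of about 0.57 rad, as planned. The force is nearly square to the edge face, so I'll follow the arc.

Emit:
jog_arm:
  deltas:
    - {"ax": 0, "ay": 0, "az": 0, "tx": -5, "ty": 0, "tz": -7.5, "jaw": 85}
    - {"ax": 0, "ay": 0, "az": 0, "tx": -10.7, "ty": 0, "tz": -14.5, "jaw": 85}
    - {"ax": 0, "ay": 0, "az": 0, "tx": -17, "ty": 0, "tz": -21, "jaw": 85}
    - {"ax": 0, "ay": 0, "az": 0, "tx": -23.8, "ty": 0, "tz": -27, "jaw": 85}
    - {"ax": 0, "ay": 0, "az": 0, "tx": -31.2, "ty": 0, "tz": -32.2, "jaw": 85}

```text
t: 8.22
ee_pos: [438.2, -275.5, 89.0]
tool_rot: [1.007, 2.975, -0.0]
force: [-4.0, 2.8, 6.3]
finger_gap: 0.993
gripper_force: 3.8
```

```bash

python3 -c "
from h import *
st()"
```

```text
t 8.22 tcp jig [-80.2   3. ] z 89.0 x head 142.61 down -1.0 F jig [-4.8 -0.2] 6.3 gap 0.992513485121529 q [-0.65  0.29  1.99 -0.    0.86 -1.56]
```

Emit:
jog_arm:
  deltas:
    - {"ax": 0, "ay": 0, "az": 0, "tx": -9.7, "ty": 0, "tz": -5.7, "jaw": 85}
    - {"ax": 0, "ay": 0, "az": 0, "tx": -20.2, "ty": 0, "tz": -10.5, "jaw": 85}
    - {"ax": 0, "ay": 0, "az": 0, "tx": -31.2, "ty": 0, "tz": -14.1, "jaw": 85}
    - {"ax": 0, "ay": 0, "az": 0, "tx": -42.5, "ty": 0, "tz": -16.7, "jaw": 85}
    - {"ax": 0, "ay": 0, "az": 0, "tx": -54, "ty": 0, "tz": -18, "jaw": 85}

```text
t: 8.85
ee_pos: [482.5, -309.4, 106.8]
tool_rot: [1.006, 2.972, -0.002]
force: [0.3, 1.1, 3.3]
finger_gap: 0.995
gripper_force: 1.9
```

```bash

python3 -c "
from h import *
st()
f=grab_frame('scene');i=f['image'][:,:,::-1];p=proj(f,[[450,-290,50]])[0].astype(int)
cv2.imwrite('pics/p6.png',cv2.resize(i[p[1]-65:p[1]+65,p[0]-90:p[0]+90],None,fx=4,fy=4))
for a in(1.3,1.4,1.5,1.6):
  w=JT+Rm(JH)@[-12*np.sin(a)-120*np.cos(a),77.4]; print(a,(proj(f,[[*w,120*np.sin(a)]])[0]-p+[90,65])*4)"
```

```text
t 8.85 tcp jig [-24.4   3. ] z 106.8 x head 142.61 down -1.0 F jig [-0.5  1. ] 3.3 gap 0.9953023259364683 q [-0.65  0.36  1.85 -0.    0.93 -1.56]
1.3 [202.06403213 209.79471709]
1.4 [191.40330358 189.21699951]
1.5 [180.66742929 170.02147412]
1.6 [170.00495364 152.44261118]
```

View pics/p6.png

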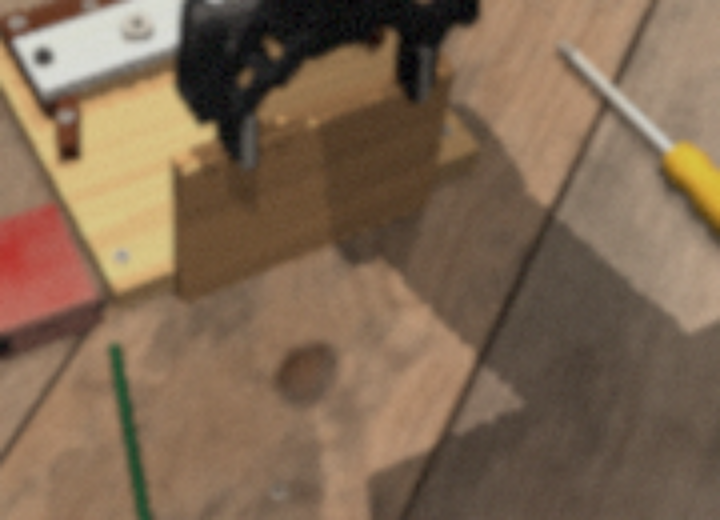

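The door stands against the jig edge: its top left corner is at crop (175,162), a tilt of about 1.53 rad. Next I'll drag the top edge forward past the balance point.

Emit:
jog_arm:
  deltas:
    - {"ax": 0, "ay": 0, "az": 0, "tx": -5, "ty": 0, "tz": -0.3, "jaw": 85}
    - {"ax": 0, "ay": 0, "az": 0, "tx": -15, "ty": 0, "tz": -0.3, "jaw": 85}
    - {"ax": 0, "ay": 0, "az": 0, "tx": -30, "ty": 0, "tz": 1, "jaw": 85}
    - {"ax": 0, "ay": 0, "az": 0, "tx": -46, "ty": 0, "tz": 4, "jaw": 85}
    - {"ax": 0, "ay": 0, "az": 0, "tx": -60, "ty": 0, "tz": 6, "jaw": 85}

```text
t: 9.52
ee_pos: [528.5, -344.6, 98.9]
tool_rot: [-1.007, -2.976, -0.0]
force: [-0.2, 1.2, -0.7]
finger_gap: 0.995
gripper_force: 0.0
```

```bash

python3 -c "
from h import *
st()
for n in ('top','scene'):
  f=grab_frame(n);i=f['image'][:,:,::-1]; p=proj(f,[[510,-335,30]])[0].astype(int)
  c=i[max(0,p[1]-75):p[1]+75,p[0]-100:p[0]+100]; print(n,p)
  globals()[n]=cv2.resize(c,(400,300))
cv2.imwrite('pics/p7.png',np.hstack([top,scene]))"
```

```text
t 9.53 tcp jig [33.5  3. ] z 98.9 x head 142.61 down -1.0 F jig [-0.9  0.8] -0.7 gap 0.995293688774483 q [-0.65  0.47  1.71 -0.    0.97 -1.56]
top [259 210]
scene [261 199]
```

View pics/p7.png

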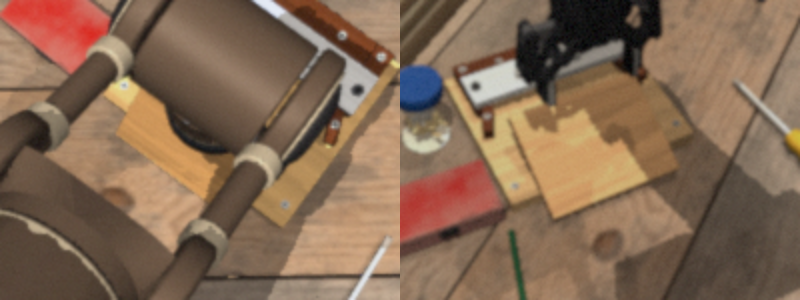

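```bash

python3 -c "
from h import *
f=grab_frame('scene')
px=[(239.5,230),(299,205),(217,183)]
for z in(30,20,12):
  print(z,[(Rm(JH).T@(ray(f,p,z)[:2]-JT)).round(1) for p in px])
print('far z30-45',[(z,(Rm(JH).T@(ray(f,px[2],z)[:2]-JT)).round(1)) for z in(30,40,50)])
cv2.imwrite('pics/p8.png',cv2.resize(f['image'][124:274,161:331,::-1],None,fx=4,fy=4,interpolation=cv2.INTER_CUBIC))"
```

```text
30 [array([-38.6,  75.5]), array([-36.9, -64.5]), array([98.2, 65.2])]
20 [array([-32. ,  72.6]), array([-30.3, -69.3]), array([106.7,  62.2])]
12 [array([-26.8,  70.4]), array([-25. , -73.1]), array([113.5,  59.8])]
far z30-45 [(30, array([98.2, 65.2])), (40, array([89.8, 68.2])), (50, array([81.3, 71.1]))]
```

View pics/p8.png

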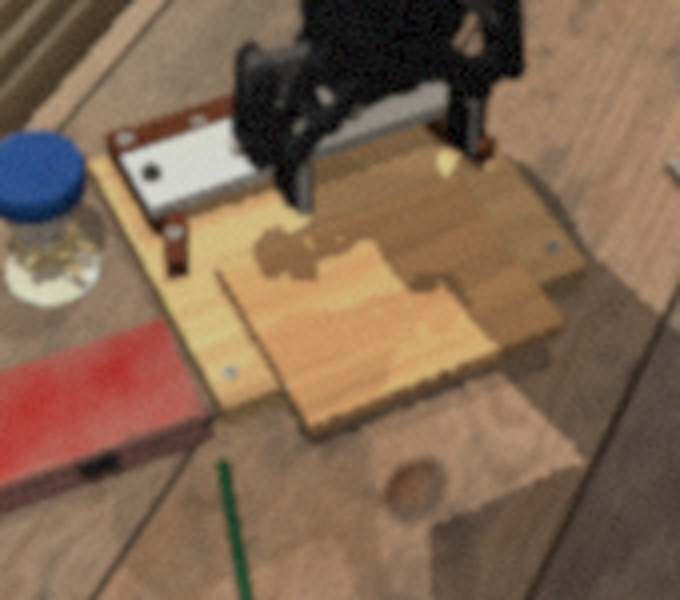

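```bash

python3 -c "
from h import *
f=grab_frame('scene')
px=np.array([(238.5,231.5),(301.5,203.5),(216,192)])-.4
for z in(30,):
  print(z,[(Rm(JH).T@(ray(f,p,z)[:2]-JT)).round(1) for p in px])
def res(v):
  x,y,w,b=v  # hinge-edge mid handle corner, on bar: x,y,yaw,tilt; z free
  out=[]
  zz=30 if b is None else v[4]
def P(v):
  x,y,z,w,b=v; u=np.array([np.cos(b)*np.cos(w),np.cos(b)*np.sin(w),np.sin(b)]);n=np.array([-np.sin(w),np.cos(w),0])
  o=np.array([x,y,z]); Q=[o+75*n,o-75*n,o+75*n+120*u]
  return np.array([[*(JT+Rm(JH)@q[:2]),q[2]] for q in Q])
for z,bf in((30,0),(None,None)):
  if bf==0: g=lambda v:(proj(f,P([v[0],v[1],30,v[2],0]))-px).ravel(); v0=[-20,3,0]
  else: g=lambda v:(proj(f,P(v))-px).ravel(); v0=[-20,3,20,0,.1]
  r=least_squares(g,v0); print(r.x.round(3),abs(r.fun).max().round(2))
"
```

```text
30 [array([-39.8,  79.2]), array([-34.4, -71.1]), array([76.7, 77.9])]
[-3.8403e+01  2.9130e+00  2.0000e-02] 1.64
[-2.8783e+01 -1.5900e+00  1.6887e+01  1.5000e-02 -2.1000e-02] 0.84
```

Emit:
jog_arm:
  deltas:
    - {"ax": 0, "ay": 0, "az": 0, "tx": 25, "ty": 0, "tz": -12, "jaw": 85}
    - {"ax": 0, "ay": 0, "az": 0, "tx": 60, "ty": 0, "tz": -12, "jaw": 85}
    - {"ax": 0, "ay": 0, "az": 0, "tx": 95, "ty": 0, "tz": -12, "jaw": 85}
    - {"ax": 0, "ay": 0, "az": 0, "tx": 125, "ty": 0, "tz": 0, "jaw": 85}
    - {"ax": 0, "ay": 0, "az": 0, "tx": 133, "ty": 0, "tz": 20, "jaw": 85}

```text
t: 10.35
ee_pos: [420.1, -261.6, 79.0]
tool_rot: [-1.006, -2.974, -0.001]
force: [-0.0, -0.7, -0.8]
finger_gap: 0.995
gripper_force: 0.0
```

```bash

python3 -c "
from h import *
st()
f=grab_frame('scene');g=grab_frame('top')
a=cv2.resize(f['image'][130:270,180:330,::-1],(400,373));b=cv2.resize(g['image'][110:260,180:340,::-1],(400,375))[:373]
cv2.imwrite('pics/p9.png',np.hstack([b,a]))"
```

```text
t 10.35 tcp jig [-103.     3.1] z 79.0 x head 142.62 down -1.0 F jig [ 0.4 -0.6] -0.8 gap 0.9945389791996346 q [-0.64  0.27  2.04  0.    0.83 -1.56]
```

View pics/p9.png

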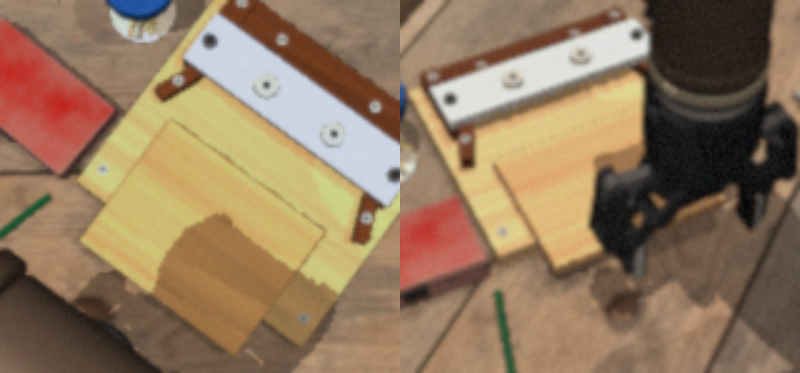

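```bash

python3 -c "
from h import *
g=grab_frame('top')
px=np.array([(172,120),(326,232),(235,353),(80,240)])/2.5+[180,110]-.3
W=np.array([ray(g,p,30)[:2] for p in px])
th,t,e=rigid2(np.array([(60,75),(60,-75),(-60,-75),(-60,75)],float),W); print(np.degrees(th-JH),Rm(JH).T@(t-JT),e)
j=np.array([(80,182),(302,347)])/2.5+[180,110]-.3
print([(Rm(JH).T@(ray(g,p,18)[:2]-JT)).round(1) for p in j])"
```

```text
0.03597217365633175 [24.48364552  3.7597855 ] [2.06041743 1.07995929 2.64439834 0.71242201]
[array([  1.7, 107.5]), array([   1.5, -109. ])]
```

The door lies flat and turned over, with its centre at jig x≈24, y≈+3.5 mm and yaw near 0. I'll go down behind it and push it home, drifting about 4 mm in −y on the way.

Emit:
jog_arm:
  deltas:
    - {"ax": 0, "ay": 0, "az": 0, "tx": 0, "ty": 0, "tz": 30, "jaw": 85}
    - {"ax": 0, "ay": 0, "az": 0, "tx": 0, "ty": 0, "tz": 60, "jaw": 85}
    - {"ax": 0, "ay": 0, "az": 0, "tx": -15, "ty": 0, "tz": 70, "jaw": 85}
    - {"ax": 0, "ay": 0, "az": 0, "tx": -30, "ty": 0, "tz": 70.5, "jaw": 85}
    - {"ax": 0, "ay": 0, "az": 0, "tx": -45, "ty": 0, "tz": 70.5, "jaw": 85}

```text
t: 11.12
ee_pos: [460.1, -292.2, 10.0]
tool_rot: [1.006, 2.974, -0.001]
force: [0.3, 0.2, 0.4]
finger_gap: 0.994
gripper_force: 0.0
```

Emit:
jog_arm:
  deltas:
    - {"ax": 0, "ay": 0, "az": 0, "tx": -6, "ty": 0, "tz": 0, "jaw": 85}
    - {"ax": 0, "ay": 0, "az": 0, "tx": -16, "ty": -1, "tz": 0, "jaw": 85}
    - {"ax": 0, "ay": 0, "az": 0, "tx": -26, "ty": -2, "tz": 0, "jaw": 85}
    - {"ax": 0, "ay": 0, "az": 0, "tx": -36, "ty": -3, "tz": 0, "jaw": 85}
    - {"ax": 0, "ay": 0, "az": 0, "tx": -46, "ty": -4, "tz": 0, "jaw": 85}

```text
t: 11.75
ee_pos: [492.7, -322.3, 9.0]
tool_rot: [-1.007, -2.976, -0.0]
force: [0.5, 0.6, 0.4]
finger_gap: 0.997
gripper_force: 0.3
```

```bash

python3 -c "
from h import *
st()"
```

```text
t 11.75 tcp jig [-8.4 -1.1] z 9.0 x head 142.61 down -1.0 F jig [0.  0.8] 0.4 gap 0.9967021242392758 q [-0.65  0.54  1.83 -0.    0.77 -1.57]
```

Emit:
jog_arm:
  deltas:
    - {"ax": 0, "ay": 0, "az": 0, "tx": -7, "ty": 0, "tz": 0, "jaw": 85}
    - {"ax": 0, "ay": 0, "az": 0, "tx": -14, "ty": 0, "tz": 0, "jaw": 85}
    - {"ax": 0, "ay": 0, "az": 0, "tx": -21, "ty": 0, "tz": 0, "jaw": 85}
    - {"ax": 0, "ay": 0, "az": 0, "tx": -28, "ty": 0, "tz": 0, "jaw": 85}
    - {"ax": 0, "ay": 0, "az": 0, "tx": -35, "ty": 0, "tz": 0, "jaw": 85}

```text
t: 12.38
ee_pos: [520.4, -343.4, 8.9]
tool_rot: [-1.007, -2.976, -0.0]
force: [-1.0, 0.4, -0.4]
finger_gap: 0.998
gripper_force: 0.2
```

Emit:
jog_arm:
  deltas:
    - {"ax": 0, "ay": 0, "az": 0, "tx": -2, "ty": 0, "tz": 0, "jaw": 85}
    - {"ax": 0, "ay": 0, "az": 0, "tx": -4, "ty": 0, "tz": 0, "jaw": 85}
    - {"ax": 0, "ay": 0, "az": 0, "tx": -6, "ty": 0, "tz": 0, "jaw": 85}
    - {"ax": 0, "ay": 0, "az": 0, "tx": -8, "ty": 0, "tz": 0, "jaw": 85}
    - {"ax": 0, "ay": 0, "az": 0, "tx": -10, "ty": 0, "tz": 0, "jaw": 85}

```text
t: 13.0
ee_pos: [528.1, -349.3, 8.9]
tool_rot: [-1.007, -2.976, -0.0]
force: [0.1, 0.4, -0.0]
finger_gap: 0.995
gripper_force: 0.2
```

```bash

python3 -c "
from h import *
st()"
```

```text
t 13.0 tcp jig [36. -1.] z 8.9 x head 142.6 down -1.0 F jig [-0.2  0.4] -0.0 gap 0.9948195032317709 q [-0.65  0.6   1.72 -0.    0.82 -1.57]
```

Almost home, so I'll creep until the stop shows up in the force reading.

Emit:
jog_arm:
  deltas:
    - {"ax": 0, "ay": 0, "az": 0, "tx": -1, "ty": 0, "tz": 0, "jaw": 85}
    - {"ax": 0, "ay": 0, "az": 0, "tx": -2, "ty": 0, "tz": 0, "jaw": 85}
    - {"ax": 0, "ay": 0, "az": 0, "tx": -3, "ty": 0, "tz": 0, "jaw": 85}
    - {"ax": 0, "ay": 0, "az": 0, "tx": -4, "ty": 0, "tz": 0, "jaw": 85}
    - {"ax": 0, "ay": 0, "az": 0, "tx": -4.5, "ty": 0, "tz": 0, "jaw": 85}

```text
t: 13.62
ee_pos: [530.8, -351.2, 8.8]
tool_rot: [-1.007, -2.973, -0.002]
force: [-2.8, 2.5, 3.1]
finger_gap: 0.999
gripper_force: 2.0
```

```bash

python3 -c "
from h import *
st()"
```

```text
t 13.62 tcp jig [39.3 -0.9] z 8.8 x head 142.6 down -1.0 F jig [-3.7  0.3] 3.1 gap 0.9991118274527432 q [-0.65  0.61  1.71  0.    0.83 -1.57]
```

Emit:
jog_arm:
  deltas:
    - {"ax": 0, "ay": 0, "az": 0, "tx": -0.7, "ty": 0, "tz": 0, "jaw": 85}
    - {"ax": 0, "ay": 0, "az": 0, "tx": -1.5, "ty": 0, "tz": 0, "jaw": 85}
    - {"ax": 0, "ay": 0, "az": 0, "tx": -1.5, "ty": 0, "tz": 0, "jaw": 85}
    - {"ax": 0, "ay": 0, "az": 0, "tx": 5, "ty": 0, "tz": 0, "jaw": 85}
    - {"ax": 0, "ay": 0, "az": 0, "tx": 20, "ty": 0, "tz": 0, "jaw": 85}

```text
t: 14.25
ee_pos: [517.3, -341.1, 9.6]
tool_rot: [1.005, 2.972, -0.003]
force: [-0.4, 0.5, 0.4]
finger_gap: 0.996
gripper_force: 0.0
```

Emit:
jog_arm:
  deltas:
    - {"ax": 0, "ay": 0, "az": 0, "tx": 20, "ty": 0, "tz": -10, "jaw": 85}
    - {"ax": 0, "ay": 0, "az": 0, "tx": 60, "ty": 0, "tz": -40, "jaw": 85}
    - {"ax": 0, "ay": 0, "az": 0, "tx": 100, "ty": 0, "tz": -70, "jaw": 85}
    - {"ax": 0, "ay": 0, "az": 0, "tx": 130, "ty": 0, "tz": -80, "jaw": 85}
    - {"ax": 0, "ay": 0, "az": 0, "tx": 135, "ty": 0, "tz": -80, "jaw": 85}

```text
t: 14.88
ee_pos: [408.4, -257.7, 90.0]
tool_rot: [1.006, 2.973, -0.002]
force: [0.6, 0.0, -0.2]
finger_gap: 0.998
gripper_force: 0.0
```

```bash

python3 -c "
from h import *
st()
g=grab_frame('top')
cv2.imwrite('pics/p10.png',cv2.resize(g['image'][95:245,195:375,::-1],None,fx=4,fy=4,interpolation=cv2.INTER_CUBIC))
W=np.array([[50,75,30],[50,-75,30]]);print([((proj(g,[[*(JT+Rm(JH)@q[:2]),q[2]]])[0]-[195,95])*4).round(1) for q in W])"
```

```text
t 14.88 tcp jig [-114.7   -1. ] z 90.0 x head 142.62 down -1.0 F jig [0.4 0.4] -0.2 gap 0.9981024806371196 q [-0.65  0.23  2.07 -0.    0.84 -1.57]
[array([177.5, 307.1]), array([426.5, 490.5])]
```

View pics/p10.png

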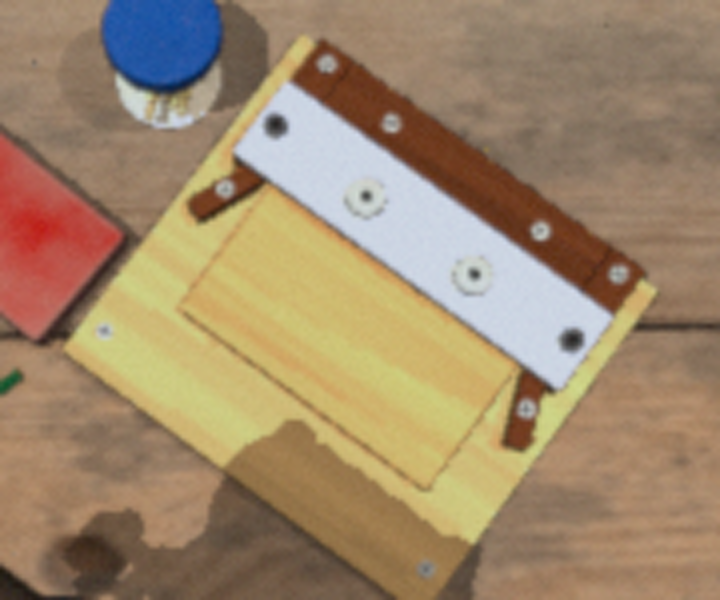

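The door's trailing corners are at crop (180,309) and (430,490), against a home prediction of (178,307) and (427,491). It is under the bar and square, and the tin, jar and pencil look undisturbed. Handing in.

```bash
python3 -c "
from rig import *
print(finish_job())"
```

```text
the job is handed in; nothing more can be done
None
```

The door is turned over and pushed home under the bushing bar against the back stop, and the job is handed in at about 15 s; the last picture shows it square to within about 1 mm of the home position, and the judge returned no verdict.

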